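Saddle on the leg-rest bar, stand pulled out to its second stop

TASK

Drape the loose U-shaped saddle rest over the side bar of the telescopic leg-rest stand while the stand is still fully down, roughly midway along the bar, and let go of it. Then squeeze the release button in the stand's grip head, pull the head straight up past the first stop to the second stop at the end of its travel, and finish while still holding it there with the button squeezed in, the saddle still on the bar, so that the cross pin can be fitted. Leave the other things on the bench where they are.

Things in the scene. Friction and masses are not known exactly. Their poses are not given: they have to be found in the camera images.
- grip_head (a point): Middle of the grip head on the telescopic stand: dark grey upright block, 36 mm wide (y), 62 mm tall, top 28 mm above this point. Squeeze it from above across x: rear face at x = +16 mm, black release button on the front (-x, robot side) at x = -22 mm, -16 mm when in. z up, y along the side bar. 195 mm above the bench when down, 285 mm at the second stop.
- button_face (a point): Middle of the outer face of the release button, a black paddle 26 mm wide (y) and 40 mm tall, at the height of grip_head; moves with the button. Same axes as grip_head: pushing to +x presses it.
- stand: The stand's fixed part: 36 mm square tube with a 46 mm black collar (top 138 mm above the bench) on a 140x120 mm (x, y) foot plate 12 mm thick, fixed to the bench. Origin: middle of the underside, under the head. Same axes as grip_head.
- bar_mid (a point): Where the saddle goes: on the axis of the stand's side bar, midway along it. Round level steel bar 18 mm thick, along y, sticking out to +y below the head; z up. This point is 95 mm out from the head's middle, 150 mm above the bench when the stand is down. The bar is free from 17 to 156 mm out and ends in a black cap 30 mm across.
- saddle_grip (a point): Loose saddle rest, a dark grey inverted U standing on its two legs: 46 mm wide across the legs (x), 56 mm long (y), 71 mm tall, 0.1-0.2 kg. This point is central, 44 mm above the feet; z up. Flat leg faces at x = +-23 mm. Slot between the legs: 28 mm wide, right through along y, open below, 48 mm deep; seated on the bar (y along it, either way) this point is 5 mm above the bar's axis.
- saddle: The saddle rest; origin midway between its feet, at their underside; same axes as saddle_grip.
- mast (a joint): Travel of the telescope, m: 0 down, 0.045 first stop, 0.090 second stop (hard end). At 0 and at the first stop a pin on the button locks it (2 mm of play) unless the button is squeezed. Between the stops and at the second nothing locks it: let go, it sinks under its weight (0.4 kg, friction 0.8 N) to the first stop.
- button (a joint): Release button, m: 0 out, 0.006 fully squeezed in; unlocks by 0.0045. Spring 3.6 N at first, 7.2 N fully in.
- sanding_block: Bystander: flat red-brown sanding block 76x104x26 mm; origin at the middle of its underside.
- jar_blue: Bystander: jar with a blue cap, 68 mm across, 96 mm high; origin at the middle of its underside.
- dark_tin: Bystander: dark grey lacquer tin, 75 mm across, 101 mm high; origin at the middle of its underside.
- toe_form: Bystander: brown foam toe form 96x77x52 mm; origin at the middle of its underside.

How it is judged:
By the outcome, as a careful person would: the job done as asked, in the order asked, and still so for the second after the job is handed in, while the arm keeps its last pose, push and grip.
It also fails if it takes over 58 s, if anything falls off the work surface, if the arm or the gripper's body presses on something with over 40 N, if the wrist force passes 120 N, or if a joint passes its speed limit or range.

ROBOT

A 6-joint arm with a two-finger parallel gripper is mounted at the origin on a cart in front of the work surface, level with it; the furniture and walls round the work are solid. World frame = base frame: x ahead of the robot, y to its left, z up, the work surface at z = 0. Lengths are in m, angles in rad, forces in N, time in s.
With the tool pointing down it reaches from about 0.25 to 0.725 m from the base axis. Payload 4 kg.
Tool frame: the origin (TCP) lies on the centre line of the jaws, within the pads' length; the fingertips stand 11 mm ahead of it and the grasp point (between the pads) lies 8 mm behind it; z points along the fingers, x is the direction in which the jaws open and shut, and the axes are right-handed (so a half turn about z gives the same grasp; the last joint's range is limited). The gripper opens to 85 mm and grips with 20 to 120 N. Pads are 22 mm wide; open, the fingers measure 114 mm over their backs; the gripper's body (76 mm by 85 mm) begins 54 mm behind the grasp point. The pads swing forward as they close: fully open they stand 13 mm farther back than shut.
Start: joints at [-1.118, 0.241, 0.005, 1.335, 0, 1.571], TCP at [0.219, -0.45, 0.242] pointing down, gripper open.
Joint ranges: [-2.72, 2.72], [-1.05, 1.87], [-1.09, 1.28], [-1.99, 2.15], [-1.42, 1.44], [-3.14, 3.14]. Speed limits (rad/s): [2.79, 2.79, 3.14, 3.14, 3.14, 3.14].

INTERFACE

Orientations are given as a unit quaternion [x, y, z, w].
In Python, from workcell import bot, viewer, order gives the robot as it stands. The module is installed in compiled form; this text tells all that it offers.
- The arm moves only by the tool send_rows, never from a script. Its argument "increments" is a list that holds one entry, the list of rows, each a list of 4 numbers: the shift along the tool's x, y, z in m, then the turn about the tool's z in degrees. A call has exactly 8 rows; each row shifts and turns the pose as measured when the row begins, along the tool's axes as they then stand; what a row does not reach is not made up. A row lasts 1/10 s, in which the tool goes at most 50 mm and 8.59 degrees, less where a joint would pass 70% of its speed; a pose out of reach is approached as far as the arm can. A call is refused whole if a number of a shift passes 0.05 or a number of a turn 8.59, either way. A call with a gripper value outside its range is refused whole. "hand" is the closure, from -1 (fully open) to 1 (shut), so that 0 is half open, set as the call begins (left out, the last holds). The fingers move at their own pace and stop on an object; the grip force is fixed at half the most. Time passes only in rows, so rows that do not move let the fingers close, or fill a call up. It gives the time, the measured TCP pose, the force and the opening at its end, in the units of the state.
- bot.get_obs(): the state, without advancing time (a new reading comes with each control period).
- viewer.camera(name): name is "scene" or "top" or "wrist"; returns a dict with "image" (420x560x3 uint8, red, green, blue), "range_z" (420x560 float32, m along the optical axis (not along the pixel's ray), 0 where there is no reading), "camera_matrix" (3x3 intrinsics, pixels), "eye" and "rotation" of the camera in the world. Camera axes: x right, y down, z forward; pixel columns grow to the right and rows downward; lengths in m; the calibration is good to about 2 mm. The wrist camera is an equidistant fisheye: a pixel r from the principal point sees the ray r / f radians off the axis. A picture is of the moment at which its call begins.
- order.job_done(): hands the job in, once; it reports no verdict.
The state is a dict: "clock": time; "joint_pos": joint angles; "joint_vel": joint speeds; "tau": joint torques, N m; "eef_pos": TCP position; "tool_rot": TCP orientation; "ft_force": force on the tool from outside, world axes, zero at the start; "ft_torque": the same for the moment, N m; "grip_width": finger opening in m.
Only numpy, scipy, OpenCV 4.12 (cv2) and the standard library are available. Lean on these libraries where they do the work, as an engineer would, in place of code of your own. Each camera call takes 0.05 s, during which the arm holds its last target.

## Working session

There is one attempt and no reset: what is moved stays moved. The work goes in short steps, Python scripts to look and compute and a tool call to move; the robot and the scene stay as the last step left them, time stands still between calls to the robot, and variables do not carry over. Pictures are saved under pics/ and viewed, and the job is handed in when it is done.

Besides the shell and the picture viewer there is one more tool, called after "Emit:" as name([rows], argument=value, ...), one row to a line, values as JSON. send_rows: Moves the arm, as the interface text tells. Its arguments: {"type":"object","properties":{"increments":{"type":"array","items":{"type":"array","items":{"type":"array","items":{"type":"number"}}}},"hand":{"type":"number"}},"required":["increments"]}

```bash
mkdir -p pics; cat > h.py <<'E'
import numpy as np, cv2
from workcell import bot, viewer, order
def grab(n,tag):
    c=viewer.camera(n); cv2.imwrite(f'pics/{tag}.png',c['image'][:,:,::-1]); 
    np.savez(f'pics/{tag}.npz',**{k:c[k] for k in c}); return c
def cloud(c):
    K=c['camera_matrix'];z=c['range_z'];h,w=z.shape
    u,v=np.meshgrid(np.arange(w),np.arange(h))
    p=np.stack([(u-K[0,2])/K[0,0]*z,(v-K[1,2])/K[1,1]*z,z],-1)
    P=p@np.array(c['rotation']).T+np.array(c['eye']); P[z<=0]=np.nan
    return P
E
python3 - <<'E'
from h import *
np.set_printoptions(precision=4,suppress=True)
print(bot.get_obs())
for n in ('scene','top'):
    c=grab(n,n+'0'); print(n,c['eye'],c['rotation'],c['camera_matrix'])
E
```

```text
{'clock': 0.0, 'joint_pos': array([-1.118 ,  0.2414,  0.0037,  1.3352, -0.    ,  1.5708]), 'joint_vel': array([-0.0001,  0.0008,  0.0011,  0.0006,  0.0015, -0.0006]), 'tau': array([  0.0005, -37.2319,  25.2407,   0.0171,  -0.    ,  -0.    ]), 'eef_pos': array([ 0.2185, -0.4491,  0.2414]), 'tool_rot': array([ 0.8478, -0.5303, -0.0009, -0.0005]), 'ft_force': array([-0.5987,  0.5182,  0.2464]), 'ft_torque': array([-0.01  ,  0.045 , -0.0058]), 'grip_width': 0.0855253261249593}
scene [0.1779 0.822  0.9675] [-0.191   0.8849 -0.4164  0.0839] [[443.2631   0.     284.0567]
 [  0.     443.2631 210.9163]
 [  0.       0.       1.    ]]
top [ 0.3157 -0.0443  1.3927] [-0.6674  0.7365 -0.0827  0.0727] [[508.2741   0.     268.4192]
 [  0.     508.2741 208.8509]
 [  0.       0.       1.    ]]
```

```bash
sed -i "s/np.array(c\['rotation'\]).T/R.from_quat(c['rotation']).as_matrix().T/; 1a from scipy.spatial.transform import Rotation as R" h.py; python3 - <<'E'
from h import *
for n in ('scene0','top0'):
    c=np.load(f'pics/{n}.npz'); P=cloud(c); print(n,P[210,280],P[300,280],P[100,100])
E
```

```text
scene0 [ 0.65702208 -0.24117437  0.00215662] [ 4.97376547e-01  1.09452883e-01 -2.45661975e-04] [0.83389255 0.22959373 0.57488419]
top0 [ 6.19706860e-01 -1.11802162e-01 -3.42721484e-04] [ 0.38027039 -0.09210605 -0.20268325] [0.96158498 0.35679702 0.08142957]
```

View pics/scene0.png

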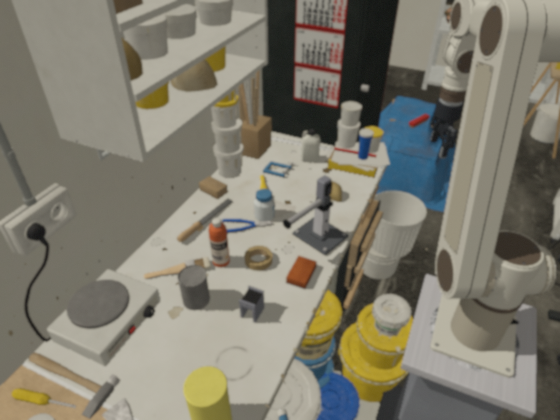

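View pics/top0.png

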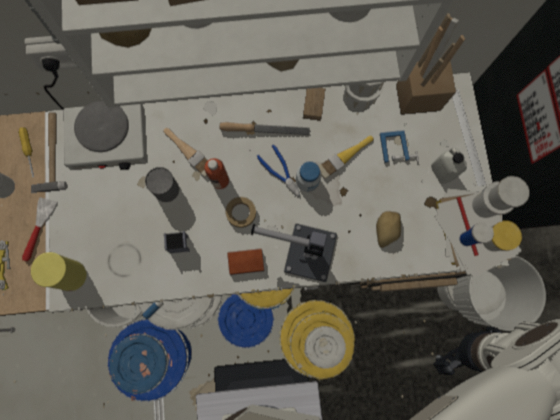

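The scene view shows the stand's head at about (322,190), the bar end at (288,223) and the saddle at (252,303). The top view shows the head at (316,240), the bar cap at (253,230) and the saddle at (176,242). Next I measure from the clouds.

```bash
python3 - <<'E'
from h import *
np.set_printoptions(precision=4,suppress=True)
for n,bx in (('scene0',{'saddle':(235,275,285,325),'stand':(280,355,170,255)}),('top0',{'saddle':(160,195,228,256),'stand':(245,340,220,285)})):
    c=np.load(f'pics/{n}.npz'); P=cloud(c); im=c['image']
    for k,(a,b,d,e) in bx.items():
        Q=P[d:e,a:b].reshape(-1,3)
        Q=Q[np.isfinite(Q[:,0])]
        if k=='saddle':
            S=Q[(Q[:,2]>.02)&(Q[:,2]<.1)]; T=Q[(Q[:,2]>.064)&(Q[:,2]<.08)]
            print(n,k,len(S),S.min(0),S.max(0),'top',len(T),np.median(T,0), cv2.minAreaRect((T[:,:2]*1000).astype(np.float32)))
            print(' all',cv2.minAreaRect((S[:,:2]*1000).astype(np.float32)))
        else:
            T=Q[(Q[:,2]>.212)&(Q[:,2]<.232)]
            print(n,'headtop',len(T),np.median(T,0), T.min(0),T.max(0),cv2.minAreaRect((T[:,:2]*1000).astype(np.float32)))
            B=Q[(Q[:,2]>.151)&(Q[:,2]<.165)]; print(' bar',len(B),B.min(0),B.max(0))
            for y in np.arange(B[:,1].min(),B[:,1].max(),.012):
                m=B[(B[:,1]>=y)&(B[:,1]<y+.012)]
                if len(m): print('   ',len(m),m.mean(0),m[:,2].max(), m[m[:,2]>m[:,2].max()-.003].mean(0))
            F=Q[(Q[:,2]>.008)&(Q[:,2]<.016)]; print(' foot',len(F),F.min(0),F.max(0),cv2.minAreaRect((F[:,:2]*1000).astype(np.float32)))
for n,(a,b,d,e) in (('scene0',(230,350,165,325)),('top0',(150,350,190,290))):
    im=np.load(f'pics/{n}.npz')['image'][d:e,a:b,::-1]
    s=min(800/(b-a),600/(e-d)); cv2.imwrite(f'pics/{n}_z.png',cv2.resize(im,None,fx=s,fy=s))
E
```

```text
scene0 saddle 529 [0.5234 0.1481 0.0202] [0.5707 0.208  0.0764] top 281 [0.546  0.1761 0.067 ] ((547.3327026367188, 178.01193237304688), (46.65093231201172, 59.519290924072266), 0.7549924254417419)
 all ((546.9540405273438, 178.02740478515625), (60.023414611816406, 47.22053146362305), 89.67967987060547)
scene0 headtop 132 [ 0.4857 -0.1747  0.2215] [ 0.4651 -0.2021  0.2121] [ 0.5088 -0.1603  0.2268] ((486.3210144042969, -178.7510528564453), (41.356842041015625, 40.86372756958008), 73.97827911376953)
 bar 304 [ 0.4665 -0.1926  0.1511] [ 0.5545 -0.0223  0.1649]
    12 [ 0.4705 -0.1874  0.1589] 0.16479106682610267 [ 0.4698 -0.1858  0.164 ]
    23 [ 0.4837 -0.1736  0.1596] 0.16488342510423215 [ 0.4855 -0.1745  0.1634]
    36 [ 0.4885 -0.1631  0.1587] 0.1648570322310956 [ 0.491  -0.1642  0.1636]
    19 [ 0.4947 -0.1504  0.1576] 0.16107570237024293 [ 0.4964 -0.1504  0.1597]
    18 [ 0.4986 -0.1379  0.1575] 0.16303640769905492 [ 0.5027 -0.1366  0.1615]
    18 [ 0.5034 -0.127   0.1576] 0.16262368496517055 [ 0.5056 -0.1281  0.1608]
    19 [ 0.5075 -0.1162  0.157 ] 0.1611821842033343 [ 0.51   -
[... 1925 characters left out ...]
 -0.1039  0.1578] 0.16254499773138376 [ 0.519  -0.1038  0.1609]
    38 [ 0.5237 -0.0918  0.1569] 0.16370833691872955 [ 0.5229 -0.0901  0.1621]
    37 [ 0.5281 -0.0798  0.157 ] 0.16406755553226104 [ 0.5274 -0.0797  0.1626]
    36 [ 0.532  -0.0678  0.1572] 0.1623742346873056 [ 0.5324 -0.0682  0.1605]
    33 [ 0.5373 -0.0556  0.1572] 0.1613242781581241 [ 0.5351 -0.0558  0.1595]
    34 [ 0.5404 -0.0437  0.1571] 0.16140937051974702 [ 0.5405 -0.0449  0.1599]
    31 [ 0.5426 -0.0327  0.1598] 0.16430105675033024 [ 0.5425 -0.0315  0.1627]
 foot 1223 [ 0.4099 -0.2576  0.008 ] [ 0.5968 -0.0018  0.016 ] ((495.560302734375, -124.83197021484375), (249.56910705566406, 169.1099395751953), 80.36121368408203)
```

View pics/top0_z.png

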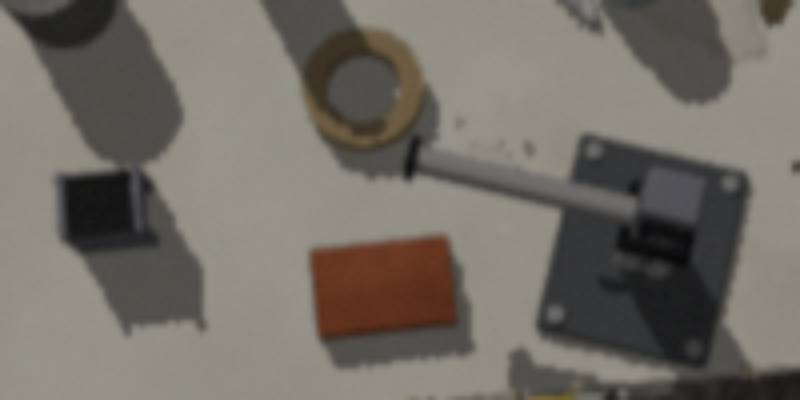

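View pics/scene0_z.png

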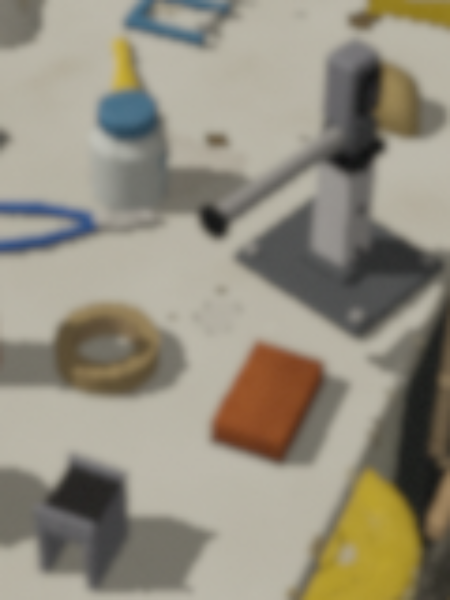

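Emit:
send_rows([
  [[0,0,-0.01,-8],[0,0,-0.01,-8],[0,0,-0.01,-8],[0,0,-0.01,-8],[0,0,-0.01,-8],[0,0,-0.01,-8],[0,0,-0.01,-8],[0,0,-0.01,-8]],
], hand=-1)

```text
clock: 0.9
eef_pos: [0.2171, -0.4462, 0.3179]
tool_rot: [1.0, 0.022, -0.004, -0.008]
ft_force: [-1.0, 0.7, -0.2]
grip_width: 0.0853
```

Emit:
send_rows([
  [[0.023,-0.043,0,0],[0.023,-0.043,0,0],[0.023,-0.043,0,0],[0.023,-0.043,0,0],[0.023,-0.043,0,0],[0.023,-0.043,0,0],[0.023,-0.043,0,0],[0.023,-0.043,0,0]],
])

```text
clock: 1.7
eef_pos: [0.3878, -0.0898, 0.3191]
tool_rot: [1.0, 0.016, -0.005, -0.008]
ft_force: [1.1, -0.2, 0.5]
grip_width: 0.0853
```

Emit:
send_rows([
  [[0.023,-0.038,0,0],[0.023,-0.038,0,0],[0.023,-0.038,0,0],[0.023,-0.038,0.005,0],[0.023,-0.038,0.01,0],[0.023,-0.038,0.01,-1],[0.02,-0.03,0.01,-1],[0,0,0,0]],
])

```text
clock: 2.5
eef_pos: [0.5398, 0.1925, 0.2814]
tool_rot: [0.999, 0.039, -0.006, -0.008]
ft_force: [0.1, 0.1, -0.4]
grip_width: 0.0853
```

```bash
python3 - <<'E'
from h import *
np.set_printoptions(precision=4,suppress=True)
c=grab('wrist','w1'); o=bot.get_obs()
print({k:c[k] for k in c if k not in('image','range_z')},c['range_z'].min(),c['range_z'].max()); print(o['eef_pos'],R.from_quat(o['tool_rot']).as_matrix())
E
```

```text
{'camera_matrix': array([[325.1923,   0.    , 279.9081],
       [  0.    , 325.1923, 209.1939],
       [  0.    ,   0.    ,   1.    ]]), 'eye': array([0.5361, 0.2549, 0.4142]), 'rotation': array([ 0.9916,  0.039 , -0.0012,  0.1231])} 0.0 1.5536691
[0.539  0.1909 0.2823] [[ 0.997   0.076  -0.0134]
 [ 0.0762 -0.997   0.0139]
 [-0.0123 -0.0149 -0.9998]]
```

View pics/w1.png

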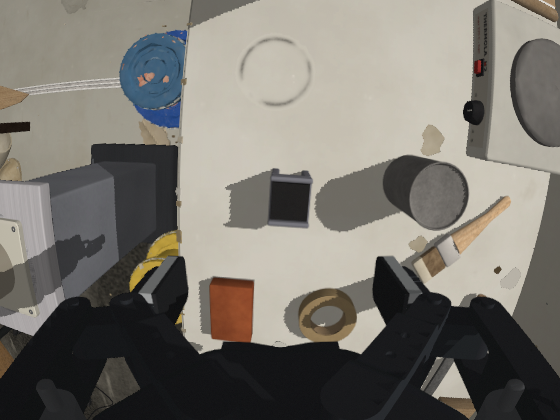

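The wrist view shows the saddle at about (290,200) with clear sides and the block at (231,309). My last turn went the wrong way by about 4.4°. I build the fisheye cloud to measure the saddle.

```bash
cat >> h.py <<'E'
def fcloud(c):
    K=c['camera_matrix'];z=c['range_z'];h,w=z.shape
    u,v=np.meshgrid(np.arange(w),np.arange(h)); a=(u-K[0,2])/K[0,0]; b=(v-K[1,2])/K[1,1]
    r=np.hypot(a,b)+1e-9; t=np.tan(np.minimum(r,1.4)); p=np.stack([a/r*t*z,b/r*t*z,z],-1)
    P=p@R.from_quat(c['rotation']).as_matrix().T+np.array(c['eye']); P[z<=0]=np.nan
    return P
E
python3 - <<'E'
from h import *
np.set_printoptions(precision=4,suppress=True)
c=np.load('pics/w1.npz');P=fcloud(c)
Q=P[160:235,260:325].reshape(-1,3);Q=Q[np.isfinite(Q[:,0])]
print('table z',np.median(P[100:150,330:380,2]))
T=Q[(Q[:,2]>.06)&(Q[:,2]<.09)]
print(len(T),T.min(0),T.max(0),np.median(T,0),cv2.minAreaRect((T[:,:2]*1000).astype(np.float32)))
for zl,zh in((.068,.09),(.05,.068)):
    T=Q[(Q[:,2]>zl)&(Q[:,2]<zh)]; print(zl,len(T),T.min(0),T.max(0))
E
```

```text
table z nan
2081 [0.5253 0.1487 0.06  ] [0.5712 0.2053 0.0728] [0.548  0.1771 0.0651] ((548.0984497070312, 176.90219116210938), (45.817359924316406, 56.40121078491211), 0.5349682569503784)
0.068 468 [0.5253 0.1487 0.068 ] [0.5712 0.2052 0.0728]
0.05 1687 [0.525  0.1525 0.0509] [0.5714 0.2053 0.068 ]
```

Emit:
send_rows([
  [[0.005,0.008,0.01,2.2],[0.004,0.007,0.02,2.2],[0,0,0.03,0],[0,0,0.03,0],[0,0,0.03,0],[0,0,0.02,0],[0,0,0.01,0],[0,0,0,0]],
])

```text
clock: 3.35
eef_pos: [0.5463, 0.1637, 0.1282]
tool_rot: [1.0, -0.015, -0.005, -0.006]
ft_force: [-1.4, -0.1, 1.1]
grip_width: 0.0855
```

```bash
cat > st.py <<'E'
from h import *
np.set_printoptions(precision=4,suppress=True)
o=bot.get_obs(); M=R.from_quat(o['tool_rot']).as_matrix()
print(o['clock'],o['eef_pos'],'yaw',np.degrees(np.arctan2(M[1,0],M[0,0])),'z',M[:,2],'F',o['ft_force'],o['ft_torque'],o['grip_width'])
E
python3 st.py
```

```text
3.35 [0.5463 0.1637 0.1282] yaw -1.7236840298561806 z [-0.0096  0.0112 -0.9999] F [-1.4138 -0.1432  1.0518] [ 0.0456  0.0203 -0.0286] 0.08546995728710839
```

Emit:
send_rows([
  [[0.001,-0.006,0.01,-1],[0.001,-0.005,0.01,-0.5],[0,-0.001,0.01,-0.3],[0,0,0.005,0],[0,0,0,0],[0,0,0,0],[0,0,0,0],[0,0,0,0]],
])

```text
clock: 4.15
eef_pos: [0.5514, 0.1771, 0.0948]
tool_rot: [1.0, 0.001, -0.001, -0.007]
ft_force: [0.1, 0.2, 0.2]
grip_width: 0.0854
```

```bash
python3 st.py
```

```text
4.15 [0.5514 0.1771 0.0948] yaw 0.12462805460180976 z [-0.0018  0.0134 -0.9999] F [0.0638 0.2111 0.1504] [-0.0315 -0.0022  0.0014] 0.08537110518115507
```

Emit:
send_rows([
  [[-0.002,0,0.005,0],[-0.001,0,0.01,0],[0,0,0.01,0],[0,0,0.01,0],[0,0,0.01,0],[0,0,0.008,0],[0,0,0.003,0],[0,0,0,0]],
])

```text
clock: 4.95
eef_pos: [0.5473, 0.1775, 0.0328]
tool_rot: [1.0, 0.001, -0.002, -0.006]
ft_force: [0.0, 0.1, 0.0]
grip_width: 0.0856
```

```bash
python3 st.py
```

```text
4.95 [0.5473 0.1775 0.0328] yaw 0.10777745808804615 z [-0.0036  0.0128 -0.9999] F [0.0008 0.1301 0.0331] [ 0.0671  0.0002 -0.0584] 0.08555548575101966
```

Emit:
send_rows([
  [[0,0,-0.002,0],[0,0,0,0],[0,0,0,0],[0,0,0,0],[0,0,0,0],[0,0,0,0],[0,0,0,0],[0,0,0,0]],
], hand=1)

```text
clock: 5.75
eef_pos: [0.5485, 0.1778, 0.0367]
tool_rot: [1.0, 0.001, -0.0, -0.007]
ft_force: [0.1, 0.4, -1.0]
grip_width: 0.0453
```

```bash
python3 st.py
```

```text
5.75 [0.5485 0.1778 0.0367] yaw 0.10575150539215025 z [-0.0006  0.0137 -0.9999] F [ 0.1238  0.45   -0.9596] [-0.0178  0.0657 -0.0504] 0.045274532671112054
```

Emit:
send_rows([
  [[0,0,-0.01,0],[0,0,-0.025,2],[0,0,-0.04,3],[0,0,-0.04,3],[0,0,-0.04,3],[0,0,-0.04,3],[0,0,-0.025,2],[0,0,-0.01,1]],
])

```text
clock: 6.55
eef_pos: [0.546, 0.1737, 0.2768]
tool_rot: [0.988, -0.153, -0.004, -0.005]
ft_force: [0.2, 0.3, -1.3]
grip_width: 0.0452
```

```bash
python3 st.py
```

```text
6.55 [0.546  0.1737 0.2768] yaw -17.58969966698455 z [-0.0062  0.0119 -0.9999] F [ 0.2435  0.3315 -1.2834] [ 0.0156 -0.1352  0.0221] 0.04523918376194602
```

Emit:
send_rows([
  [[0.003,0.015,0,0.5],[0.007,0.035,0,0.5],[0.009,0.045,0,0],[0.01,0.045,0,0],[0.01,0.045,0,0],[0.008,0.035,0,0],[0.005,0.02,0,0],[0,0.005,0,0]],
])

```text
clock: 7.35
eef_pos: [0.5094, -0.0882, 0.2626]
tool_rot: [0.987, -0.16, -0.013, -0.004]
ft_force: [-0.2, -0.4, -1.8]
grip_width: 0.0454
```

```bash
python3 st.py
```

```text
7.35 [ 0.5094 -0.0882  0.2626] yaw -18.42896490255596 z [-0.0237  0.0111 -0.9997] F [-0.186  -0.4111 -1.7537] [0.0036 0.0125 0.0126] 0.04540881906533195
```

Emit:
send_rows([
  [[0.006,0,0,0],[0.004,0.001,0,0.5],[0,0,0,0],[0,0,0,0],[0,0,0,0],[0,0,0,0],[0,0,0,0],[0,0,0,0]],
])

```text
clock: 8.15
eef_pos: [0.5177, -0.0894, 0.259]
tool_rot: [0.987, -0.162, -0.016, -0.004]
ft_force: [0.4, -0.0, -1.7]
grip_width: 0.0454
```

```bash
python3 - <<'E'
from h import *
grab('wrist','w2')
E
python3 st.py
```

```text
8.2 [ 0.5178 -0.0894  0.259 ] yaw -18.69884191664299 z [-0.0297  0.0132 -0.9995] F [ 0.519   0.247  -1.7267] [-0.0619 -0.1065  0.0196] 0.04523002866327871
```

View pics/w2.png

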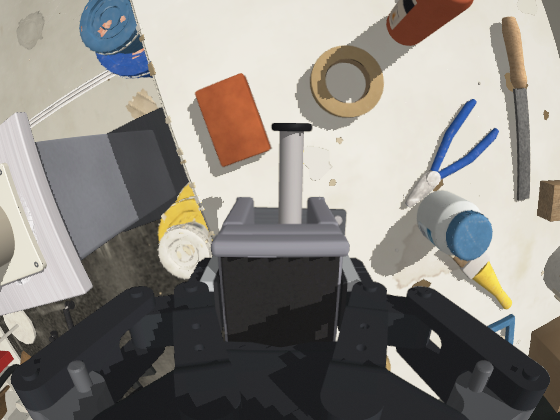

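The bar runs from the cap at (292,127) to the saddle edge at about (290,222), roughly centred below the held saddle. I fit the bar's line.

```bash
python3 - <<'E'
from h import *
np.set_printoptions(precision=4,suppress=True)
c=np.load('pics/w2.npz');P=fcloud(c)
Q=P[118:228,262:320].reshape(-1,3);Q=Q[np.isfinite(Q[:,0])]
xs=np.array([.945,-.327]);ys=np.array([.327,.945])
B=Q[(Q[:,2]>.12)&(Q[:,2]<.18)]
o=bot.get_obs();t=o['eef_pos'];M=R.from_quat(o['tool_rot']).as_matrix()
rel=(B[:,:2]-t[:2]);a=rel@xs;s=rel@ys
print(len(B))
for y in np.arange(0.0,.1,.005):
    m=(s>=y)&(s<y+.005)
    if m.sum()>3:
        # circle-fit center via edges
        print(round(y,3),m.sum(),'perp min/max',a[m].min(),a[m].max(),'mid',(a[m].min()+a[m].max())/2,'top z',np.percentile(B[m,2],95),'x,y@top',B[m][B[m,2]>np.percentile(B[m,2],85)].mean(0))
# saddle held underside/top edges
Q=P[195:260,205:355].reshape(-1,3);Q=Q[np.isfinite(Q[:,0])];S=Q[(Q[:,2]>.2)]
rel=S[:,:2]-t[:2];print('saddle perp',(rel@xs).min(),(rel@xs).max(),'along max',(rel@ys).max(), 'z',S[:,2].min(),S[:,2].max())
E
```

```text
2553
0.0 154 perp min/max -0.005016692990561211 0.012534368604363702 mid 0.0037588378069012456 top z 0.1595799518645381 x,y@top [ 0.5219 -0.0881  0.1595]
0.005 158 perp min/max -0.005037597301187768 0.012357690546146811 mid 0.0036600466224795216 top z 0.15968445868340392 x,y@top [ 0.5241 -0.0837  0.1596]
0.01 157 perp min/max -0.00503913401186625 0.01226335487029872 mid 0.0036121104292162354 top z 0.15983510646311475 x,y@top [ 0.5258 -0.0784  0.1597]
0.015 158 perp min/max -0.0051261176983993795 0.01218896448936463 mid 0.0035314233954826255 top z 0.1600656772995087 x,y@top [ 0.5265 -0.0744  0.1599]
0.02 164 perp min/max -0.0051529354627654865 0.012822442768742252 mid 0.0038347536529883828 top z 0.1597642938660872 x,y@top [ 0.5287 -0.0696  0.1597]
0.025 167 perp min/max -0.0051944251947401284 0.012735541095828133 mid 0.0037705579505440024 top z 0.15977069651262207 x,y@top [ 0.5303 -0.0645  0.1597]
0.03 165 perp min/max -0.004375627942609881 0.012631516732848218 mid 0.004127944395119169 top z 0.15982272266936964 x,y@top [ 0.5321 -0.0598  0.1598]
0.035 165 perp min/max -0.00438754366769
[... 432 characters left out ...]
 -0.004504765889643805 0.013049033522197502 mid 0.004272133816276849 top z 0.1596248553005975 x,y@top [ 0.5385 -0.0411  0.1596]
0.055 175 perp min/max -0.004553291756016709 0.01298269011993251 mid 0.004214699181957901 top z 0.15999712976566746 x,y@top [ 0.5406 -0.0362  0.1599]
0.06 275 perp min/max -0.009751105433038365 0.019575733744210937 mid 0.004912314155586286 top z 0.16518078048433343 x,y@top [ 0.5428 -0.0313  0.1652]
0.065 42 perp min/max -0.008929518252059373 0.017670557677056453 mid 0.00437051971249854 top z 0.1642113744298228 x,y@top [ 0.5427 -0.0287  0.164 ]
saddle perp -0.03407484850766154 0.03332101980019796 along max 0.02847410652152323 z 0.22371595169516048 0.29628497741962756
```

Emit:
send_rows([
  [[0.003,0,0.005,0.5],[0.002,0,0.01,0.5],[0,0,0.01,0],[0,0,0.005,0],[0,0,0.002,0],[0,0,0,0],[0,0,0,0],[0,0,0,0]],
])

```text
clock: 9.0
eef_pos: [0.5212, -0.0908, 0.223]
tool_rot: [0.985, -0.172, -0.017, -0.004]
ft_force: [-0.2, -0.1, -0.9]
grip_width: 0.0455
```

```bash
cat >> st.py <<'E'
A=np.array([.5178,-.0894])+.0037*np.array([.945,-.327]); y=np.radians(-19.6)
xs=np.array([np.cos(y),np.sin(y)]);ys=np.array([-np.sin(y),np.cos(y)])
d=o['eef_pos'][:2]-A; print('rel bar_mid: perp',d@xs,'along',d@ys)
H=A-.095*ys; d=o['eef_pos'][:2]-H; print('rel head',H,': perp',d@xs,'along',d@ys)
E
python3 st.py
```

```text
9.0 [ 0.5212 -0.0908  0.223 ] yaw -19.814499093178505 z [-0.0318  0.0136 -0.9994] F [-0.1835 -0.0608 -0.9413] [-0.0544 -0.0572 -0.0325] 0.04548561674475973
rel bar_mid: perp -3.7385373567943935e-05 along -0.00020942297691239252
rel head [ 0.4894 -0.1801] : perp -3.738537356792105e-05 along 0.09479057702308759
```

Emit:
send_rows([
  [[0.001,0,0.005,0],[0.001,0,0.01,0],[0.001,0,0.01,0],[0,0,0.01,0],[0,0,0.01,0],[0,0,0.005,0],[0,0,0,0],[0,0,0,0]],
])

```text
clock: 9.8
eef_pos: [0.5221, -0.0911, 0.1678]
tool_rot: [0.985, -0.172, -0.017, -0.004]
ft_force: [-1.0, -0.1, -0.1]
grip_width: 0.0451
```

```bash
python3 st.py; python3 - <<'E'
from h import *
grab('wrist','w3')
E
```

```text
9.8 [ 0.5221 -0.0911  0.1678] yaw -19.815042108583423 z [-0.0329  0.0138 -0.9994] F [-0.9719 -0.0502 -0.1458] [-0.0044  0.001  -0.0161] 0.04512111984029439
rel bar_mid: perp 0.0009106530606459429 along -0.00018605656573282315
rel head [ 0.4894 -0.1801] : perp 0.0009106530606459676 along 0.09481394343426716
```

View pics/w3.png

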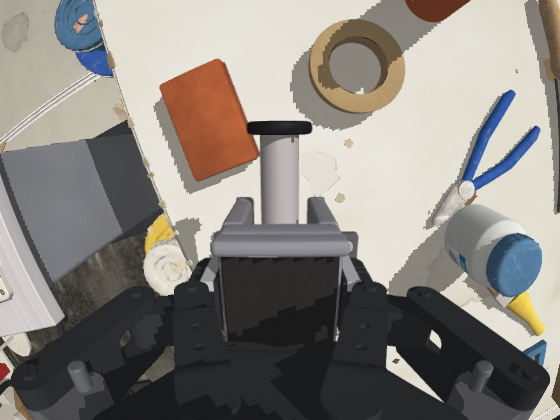

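The bar, columns 262–299, sits between the legs at 240 and 320. I lower the saddle gently until it is seated.

Emit:
send_rows([
  [[0,0,0.003,0],[0,0,0.005,0],[0,0,0.005,0],[0,0,0.003,0],[0,0,0.001,0],[0,0,0,0],[0,0,0,0],[0,0,0,0]],
])

```text
clock: 10.65
eef_pos: [0.5225, -0.091, 0.1507]
tool_rot: [0.985, -0.172, -0.016, -0.004]
ft_force: [-1.2, 0.2, -1.8]
grip_width: 0.0454
```

```bash
python3 st.py
```

```text
10.65 [ 0.5225 -0.091   0.1507] yaw -19.81436761351116 z [-0.03    0.0133 -0.9995] F [-1.2203  0.206  -1.7803] [-0.026   0.0007 -0.0057] 0.04542723701742192
rel bar_mid: perp 0.0012615631160594403 along 1.4970609641586812e-05
rel head [ 0.4894 -0.1801] : perp 0.0012615631160594655 along 0.09501497060964156
```

Emit:
send_rows([
  [[0,0,0.001,0],[0,0,0.001,0],[0,0,0.001,0],[0,0,0.001,0],[0,0,0,0],[0,0,0,0],[0,0,0,0],[0,0,0,0]],
])

```text
clock: 11.45
eef_pos: [0.5228, -0.091, 0.147]
tool_rot: [0.985, -0.172, -0.015, -0.004]
ft_force: [0.9, -0.4, -1.3]
grip_width: 0.0452
```

```bash
python3 st.py
```

```text
11.45 [ 0.5228 -0.091   0.147 ] yaw -19.81073940825764 z [-0.0287  0.013  -0.9995] F [ 0.8557 -0.4052 -1.2767] [ 0.0313 -0.0542 -0.0186] 0.0451987870115938
rel bar_mid: perp 0.0015628007114550794 along 0.0001219734772047553
rel head [ 0.4894 -0.1801] : perp 0.0015628007114551004 along 0.09512197347720473
```

Emit:
send_rows([
  [[0,0,0.001,0],[0,0,0.001,0],[0,0,0.001,0],[0,0,0,0],[0,0,0,0],[0,0,0,0],[0,0,0,0],[0,0,0,0]],
])

```text
clock: 12.25
eef_pos: [0.523, -0.0911, 0.1469]
tool_rot: [0.985, -0.172, -0.014, -0.004]
ft_force: [-0.8, -0.0, 0.7]
grip_width: 0.0453
```

```bash
python3 st.py
```

```text
12.25 [ 0.523  -0.0911  0.1469] yaw -19.802535287478374 z [-0.0259  0.0128 -0.9996] F [-0.8471 -0.0327  0.6974] [0.0662 0.0756 0.0588] 0.045329283148115324
rel bar_mid: perp 0.0017825407882618167 along 0.00014921739938631814
rel head [ 0.4894 -0.1801] : perp 0.0017825407882618412 along 0.0951492173993863
```

Contact: z stopped at 147 mm and the force rose by 2 N, so the saddle is seated. Releasing it.

Emit:
send_rows([
  [[0,0,0,0],[0,0,0,0],[0,0,0,0],[0,0,0,0],[0,0,0,0],[0,0,0,0],[0,0,0,0],[0,0,0,0]],
], hand=-1)

```text
clock: 13.05
eef_pos: [0.5233, -0.0911, 0.1467]
tool_rot: [0.985, -0.172, -0.014, -0.004]
ft_force: [0.5, 0.9, -0.7]
grip_width: 0.0856
```

Emit:
send_rows([
  [[0,0,-0.003,0],[0,0,-0.01,0],[0,0,-0.02,0],[0,0,-0.02,0],[0,0,-0.02,0],[0,0,-0.03,0],[0,0,-0.02,0],[0,0,-0.01,0]],
])

```text
clock: 13.85
eef_pos: [0.5257, -0.0927, 0.2875]
tool_rot: [0.985, -0.172, -0.015, -0.004]
ft_force: [0.1, 0.4, -1.0]
grip_width: 0.0851
```

```bash
python3 st.py;python3 - <<'E'
from h import *
grab('wrist','w4')
E
```

```text
13.85 [ 0.5257 -0.0927  0.2875] yaw -19.804760908773773 z [-0.0273  0.013  -0.9995] F [ 0.1434  0.3987 -1.0448] [-0.0504 -0.0033 -0.0365] 0.08510884486055872
rel bar_mid: perp 0.004887334914157931 along -0.00047683261245528414
rel head [ 0.4894 -0.1801] : perp 0.004887334914157954 along 0.0945231673875447
```

View pics/w4.png

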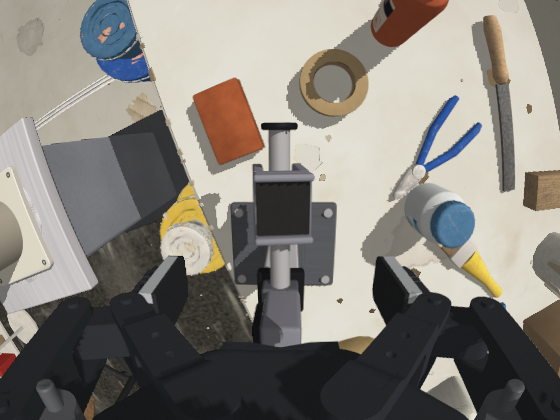

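The saddle stands on the bar at (283,207) and the head top is at (280,310). I measure both.

```bash
python3 - <<'E'
from h import *
np.set_printoptions(precision=4,suppress=True)
c=np.load('pics/w4.npz');P=fcloud(c)
Q=P[150:350,225:345].reshape(-1,3);Q=Q[np.isfinite(Q[:,0])]
for n,l,h in(('saddletop',.168,.2),('headtop',.216,.235)):
    B=Q[(Q[:,2]>l)&(Q[:,2]<h)]
    print(n,len(B),np.median(B,0),np.percentile(B[:,2],[2,98]),cv2.minAreaRect((B[:,:2]*1000).astype(np.float32)))
E
```

```text
saddletop 4981 [ 0.5204 -0.0968  0.1765] [0.1699 0.1969] ((514.2991943359375, -120.0198974609375), (115.98280334472656, 47.16872024536133), 70.16508483886719)
headtop 900 [ 0.4953 -0.1707  0.2225] [0.2164 0.2241] ((492.79541015625, -172.5247802734375), (19.48355484008789, 34.439857482910156), 74.23355102539062)
```

```bash
python3 - <<'E'
from h import *
np.set_printoptions(precision=4,suppress=True)
c=np.load('pics/w4.npz');P=fcloud(c)
Q=P[150:350,225:345].reshape(-1,3);Q=Q[np.isfinite(Q[:,0])]
y=np.radians(-19.7);xs=np.array([np.cos(y),np.sin(y)]);ys=np.array([-np.sin(y),np.cos(y)])
H=np.array([.4894,-.1801]);a=(Q[:,:2]-H)@xs;s=(Q[:,:2]-H)@ys
m=(Q[:,2]>.2205)&(Q[:,2]<.226);print('head',m.sum(),a[m].min(),a[m].max(),s[m].min(),s[m].max())
m=(Q[:,2]>.165)&(s>.05);print('saddle',m.sum(),a[m].min(),a[m].max(),s[m].min(),s[m].max(),Q[m,2].max())
for side in(a<-.005,a>.005):
  mm=m&side; print(Q[mm,2].max())
m=(Q[:,2]>.17)&(Q[:,2]<.215)&(s<.05);print('headbody',a[m].min(),a[m].max(),s[m].max())
E
```

```text
head 710 -0.01150620591487201 0.017753072050692677 -0.0010919811777356798 0.017665476813403903
saddle 4998 -0.020338078980462852 0.026787825656394558 0.06597040087781722 0.12291088776675668 0.3549219743365101
0.3549219743365101
0.35456761887746463
headbody -0.02053167962992308 0.01864666906797551 0.018213108011690616
```

Emit:
send_rows([
  [[0,0.008,-0.005,0],[0,0.015,0,0],[0,0.02,0,0],[0,0.02,0,0],[0,0.015,0,0],[0,0.008,0,0],[0,0,0,0],[0,0,0,0]],
])

```text
clock: 14.7
eef_pos: [0.491, -0.1809, 0.2876]
tool_rot: [0.985, -0.173, -0.019, -0.004]
ft_force: [-0.6, 0.3, -0.7]
grip_width: 0.0852
```

```bash
python3 st.py;python3 - <<'E'
from h import *
grab('wrist','w5')
E
```

```text
14.7 [ 0.491  -0.1809  0.2876] yaw -19.944127123880943 z [-0.0363  0.0149 -0.9992] F [-0.5884  0.324  -0.7383] [ 0.0109 -0.0807  0.0391] 0.08518891466568695
rel bar_mid: perp 0.0017871705262838488 along -0.09518783747312462
rel head [ 0.4894 -0.1801] : perp 0.0017871705262838722 along -0.0001878374731246343
```

View pics/w5.png

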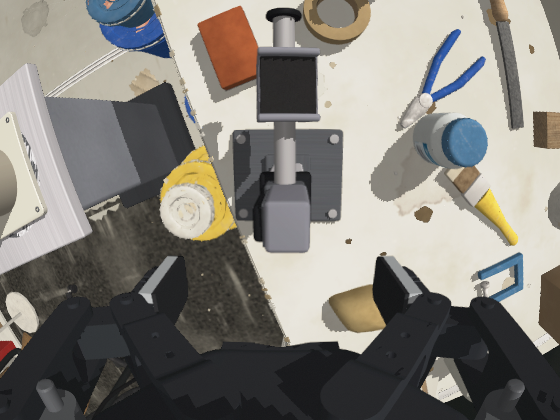

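The head is now fully visible, with its top at about (286,220) and the black button on its left at (264,210). The saddle is on the bar at (288,85). I measure the head directly.

```bash
python3 - <<'E'
from h import *
np.set_printoptions(precision=4,suppress=True)
c=np.load('pics/w5.npz');P=fcloud(c)
Q=P[160:260,240:330].reshape(-1,3);Q=Q[np.isfinite(Q[:,0])]
y=np.radians(-19.7);xs=np.array([np.cos(y),np.sin(y)]);ys=np.array([-np.sin(y),np.cos(y)])
H=np.array([.4894,-.1801]);a=(Q[:,:2]-H)@xs;s=(Q[:,:2]-H)@ys
for l,h in((.219,.226),(.21,.218),(.2,.21),(.185,.2),(.175,.185)):
  m=(Q[:,2]>l)&(Q[:,2]<h)&(abs(s)<.03);print(l,m.sum(),a[m].min(),a[m].max(),s[m].min(),s[m].max())
m=(Q[:,2]>.219)&(Q[:,2]<.23)
print(cv2.minAreaRect((Q[m,:2]*1000).astype(np.float32)))
Q=P[30:130,240:330].reshape(-1,3);Q=Q[np.isfinite(Q[:,0])];m=(Q[:,2]>.168)&(Q[:,2]<.21)
print(cv2.minAreaRect((Q[m,:2]*1000).astype(np.float32)),Q[m,2].max())
E
```

```text
0.219 2371 -0.011857781444388106 0.0182377562239755 -0.018660676062035607 0.017006660343367157
0.21 520 -0.02002617866420778 0.017990156356293887 -0.015321108894724926 0.017096204107430683
0.2 162 -0.02057736508599657 0.01775997919637864 0.00764593474432412 0.017054130251478263
0.185 201 -0.018807188953906706 0.017984344910515492 0.010945123978898984 0.01711345914173837
0.175 126 -0.01881339411259408 0.018034632846391598 0.010870095755809278 0.01706985889630764
((492.0336608886719, -181.79795837402344), (35.80656433105469, 29.808055877685547), 71.5393295288086)
((524.5625, -91.9076919555664), (56.4962043762207, 46.5649299621582), 69.99246978759766) 0.18588768331286348
```

Emit:
send_rows([
  [[0.001,0,0.005,0],[0.001,0,0.01,0],[0.001,0,0.015,0],[0.001,0,0.015,0],[0,0,0.015,0],[0,0,0.01,0],[0,0,0.005,0],[0,0,0,0]],
])

```text
clock: 15.55
eef_pos: [0.4931, -0.1768, 0.2055]
tool_rot: [0.985, -0.169, -0.02, -0.005]
ft_force: [0.2, 0.2, -0.3]
grip_width: 0.0853
```

```bash
python3 st.py
```

```text
15.55 [ 0.4931 -0.1768  0.2055] yaw -19.49954923447192 z [-0.0382  0.016  -0.9991] F [ 0.1788  0.1918 -0.2902] [-0.0138 -0.102  -0.0002] 0.08530931934611412
rel bar_mid: perp 0.002339912404114119 along -0.0906534006382478
rel head [ 0.4894 -0.1801] : perp 0.0023399124041141423 along 0.00434659936175219
```

Emit:
send_rows([
  [[0,0.002,0.004,0],[0,0.002,0.005,0],[0,0.001,0.004,0],[0,0,0.002,0],[0,0,0,0],[0,0,0,0],[0,0,0,0],[0,0,0,0]],
])

```text
clock: 16.35
eef_pos: [0.4922, -0.1823, 0.1915]
tool_rot: [0.985, -0.169, -0.018, -0.004]
ft_force: [-0.2, -0.1, -0.5]
grip_width: 0.0856
```

```bash
python3 st.py
```

```text
16.35 [ 0.4922 -0.1823  0.1915] yaw -19.511722362943576 z [-0.0338  0.0143 -0.9993] F [-0.181  -0.0642 -0.4642] [ 0.0243 -0.0154 -0.0137] 0.08563821793015206
rel bar_mid: perp 0.0033245296815503454 along -0.09619636492252759
rel head [ 0.4894 -0.1801] : perp 0.003324529681550369 along -0.0011963649225276043
```

Emit:
send_rows([
  [[-0.001,0,0.002,0],[0,0,0,0],[0,0,0,0],[0,0,0,0],[0,0,0,0],[0,0,0,0],[0,0,0,0],[0,0,0,0]],
], hand=1)

```text
clock: 17.15
eef_pos: [0.4917, -0.182, 0.1903]
tool_rot: [0.985, -0.169, -0.016, -0.004]
ft_force: [-2.0, 0.8, -0.2]
grip_width: 0.0298
```

```bash
python3 st.py;python3 - <<'E'
from h import *
grab('wrist','w6')
E
```

```text
17.15 [ 0.4917 -0.182   0.1903] yaw -19.49501765518386 z [-0.031   0.0133 -0.9994] F [-2.0322  0.7972 -0.1752] [-0.148  -0.5726  0.0124] 0.0297693814899856
rel bar_mid: perp 0.0027503436819461932 along -0.09608116925875329
rel head [ 0.4894 -0.1801] : perp 0.002750343681946218 along -0.0010811692587533125
```

View pics/w6.png

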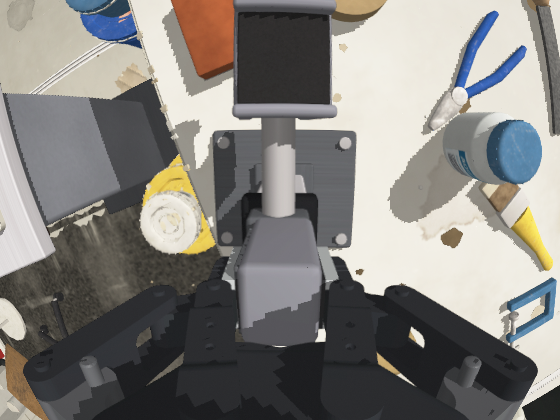

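Gripped at 29.8 mm, so the button is in. I start the lift gently, adding a small x term to offset the tool's tilt.

Emit:
send_rows([
  [[0,0,-0.003,0],[0,0,-0.005,0],[-0.0003,0,-0.005,0],[0,0,-0.005,0],[-0.0003,0,-0.005,0],[0,0,-0.003,0],[0,0,0,0],[0,0,0,0]],
])

```text
clock: 18.0
eef_pos: [0.4916, -0.1821, 0.2162]
tool_rot: [0.985, -0.169, -0.018, -0.004]
ft_force: [-2.2, 1.3, -6.8]
grip_width: 0.0296
```

```bash
python3 st.py;python3 - <<'E'
from h import *
c=grab('wrist','w7');P=fcloud(c);print('saddle top',np.nanpercentile(P[10:110,235:330,2],[50,95]), 'head top',np.nanmedian(P[255:300,260:305,2]))
c=np.load('pics/w6.npz');P=fcloud(c);print('before: saddle top',np.nanpercentile(P[10:110,235:330,2],[50,95]), 'head top',np.nanmedian(P[255:300,260:305,2]))
E
```

```text
18.0 [ 0.4916 -0.1821  0.2162] yaw -19.498229655869675 z [-0.0335  0.0143 -0.9993] F [-2.2074  1.2683 -6.8314] [-0.4331 -1.158   0.0063] 0.02963617819508709
rel bar_mid: perp 0.002749968958466879 along -0.09610979745362379
rel head [ 0.4894 -0.1801] : perp 0.002749968958466904 along -0.0011097974536238076
saddle top [0.20144648 0.20582734] head top 0.24844475440024444
before: saddle top [0.175681   0.18009611] head top 0.2226709217598783
```

The mast is unlocked: the head, the saddle and the tool all rose about 26 mm. I continue.

Emit:
send_rows([
  [[0,0,-0.004,0],[-0.0003,0,-0.006,0],[-0.0003,0,-0.006,0],[-0.0002,0,-0.006,0],[-0.0003,0,-0.006,0],[-0.0002,0,-0.006,0],[0,0,-0.005,0],[0,0,-0.003,0]],
])

```text
clock: 18.85
eef_pos: [0.4916, -0.1821, 0.2617]
tool_rot: [0.985, -0.169, -0.018, -0.004]
ft_force: [-2.9, 1.5, -6.5]
grip_width: 0.0299
```

```bash
python3 st.py
```

```text
18.85 [ 0.4916 -0.1821  0.2617] yaw -19.496208601950347 z [-0.0339  0.0147 -0.9993] F [-2.8946  1.4676 -6.5011] [-0.3535 -1.1187 -0.0384] 0.02991655696313284
rel bar_mid: perp 0.0027248508367142504 along -0.09610640856246407
rel head [ 0.4894 -0.1801] : perp 0.002724850836714273 along -0.0011064085624640817
```

Emit:
send_rows([
  [[-0.0002,0,-0.003,0],[-0.0002,0,-0.004,0],[0,0,-0.003,0],[-0.0002,0,-0.003,0],[0,0,-0.003,0],[0,0,-0.002,0],[0,0,-0.002,0],[0,0,-0.002,0]],
])

```text
clock: 19.65
eef_pos: [0.4916, -0.182, 0.2805]
tool_rot: [0.985, -0.169, -0.021, -0.005]
ft_force: [0.6, -0.9, -20.7]
grip_width: 0.03
```

```bash
python3 st.py
```

```text
19.65 [ 0.4916 -0.182   0.2805] yaw -19.497011746387837 z [-0.0395  0.017  -0.9991] F [  0.5878  -0.8844 -20.6816] [-0.932  -2.5463 -0.0436] 0.03002506565811083
rel bar_mid: perp 0.0026522886247583996 along -0.09609094555321536
rel head [ 0.4894 -0.1801] : perp 0.002652288624758423 along -0.0010909455532153757
```

Emit:
send_rows([
  [[0,0,-0.001,0],[0,0,-0.001,0],[0,0,-0.001,0],[0,0,-0.001,0],[0,0,-0.001,0],[0,0,-0.001,0],[0,0,-0.001,0],[0,0,-0.001,0]],
])

```text
clock: 20.45
eef_pos: [0.4915, -0.182, 0.2806]
tool_rot: [0.985, -0.169, -0.026, -0.006]
ft_force: [-0.3, -0.2, -25.7]
grip_width: 0.0295
```

```bash
python3 st.py;python3 - <<'E'
from h import *
c=grab('wrist','w8');P=fcloud(c);print('saddle top',np.nanpercentile(P[10:110,235:330,2],[50,95]), 'head top',np.nanmedian(P[255:300,260:305,2]))
grab('scene','s8')
E
python3 st.py
```

```text
20.45 [ 0.4915 -0.182   0.2806] yaw -19.4995550708412 z [-0.049   0.0205 -0.9986] F [ -0.273   -0.2289 -25.7087] [-1.2502 -3.5005 -0.0196] 0.029501195140848327
rel bar_mid: perp 0.0025892315064569957 along -0.09608477333698483
rel head [ 0.4894 -0.1801] : perp 0.002589231506457021 along -0.0010847733369848428
saddle top [0.26569038 0.26994362] head top 0.31274271224929784
20.55 [ 0.4915 -0.182   0.2806] yaw -19.499752713572242 z [-0.0491  0.0206 -0.9986] F [ -1.3848   1.1702 -26.583 ] [-1.2315 -3.5073 -0.0621] 0.029877686497594813
rel bar_mid: perp 0.0025682542228939375 along -0.09609768272116814
rel head [ 0.4894 -0.1801] : perp 0.002568254222893962 along -0.0010976827211681575
```

View pics/w8.png

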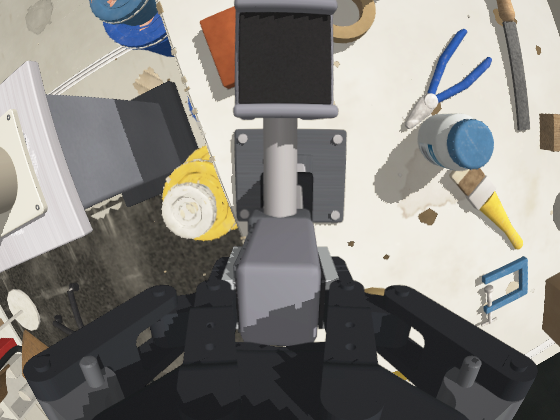

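View pics/s8.png

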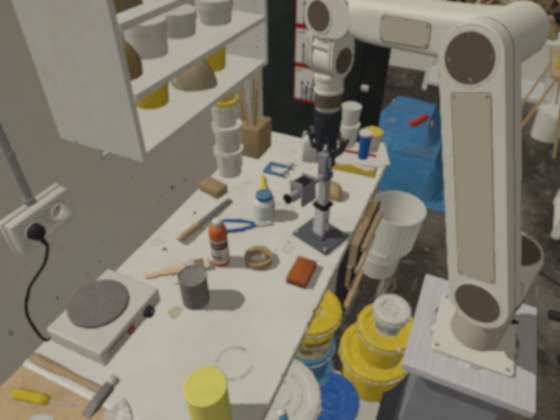

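The wrist view shows the saddle on the bar at (283,57) and the head gripped at (280,290). The head top is at 0.3127 m against 0.2227 m at the start, so it rose 90 mm. The scene view shows the bystanders in place. I hand the job in.

```bash
python3 - <<'E'
from h import *
print(order.job_done())
E
python3 st.py
```

```text
the job is handed in; nothing more can be done
None
the job is handed in; nothing more can be done
```

The job is done and handed in at about 20.6 s. The saddle was hung on the bar while the stand was fully down. The stand is now held up at its second stop with the button squeezed in.

- **Saddle:** I gripped it across its legs, lowered it over the bar until contact (z stopped and the force rose about 2 N), and let go. It sat about 94–95 mm out from the head, against 95 mm asked. It was about 1–3 mm off the bar's centre line, within the slot's play. After the lift the wrist picture still shows it on the bar, with its top 90 mm higher than before.
- **Head and button:** I squeezed the head from above across the button. The finger opening read 29.5–30 mm, against a nominal 32 mm with the button in. The saddle had also read about 0.7 mm under its true width. The mast came past both locked positions freely, so the button must be in.
- **Lift:** The head top went from 0.2227 to 0.3127 m (90 mm), and the tool rose 90 mm as well. The upward pull grew from about 6.5 N while moving to about 26 N at the end, which fits the hard stop. The head was steady when I handed in.
- **Disagreements:**
  - The scene and top cameras differed by about 4–6 mm in x, so I used the wrist camera for the fits.
  - The tool tilted about 3° under the final pull. The grip did not slip visibly.
- **Bystanders:** I did not touch them, and they look unmoved in the last pictures. I did not measure their positions again.

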